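# Leak-test a globe flute body

### The arm

A 6-joint arm with a two-finger parallel gripper is mounted at the origin on the work surface. World frame = base frame: x ahead of the robot, y to its left, z up, the work surface at z = 0. Lengths are in mm, angles in rad, forces in N, time in s.
With the tool pointing down it reaches from about 325 to 900 mm from the base axis. Payload 3.5 kg.
Tool frame: the origin (TCP) lies midway between the tips of the shut fingers; the grasp point (between the pads) lies 19 mm behind it; z points along the fingers, x is the direction in which the jaws open and shut, and the axes are right-handed (so a half turn about z gives the same grasp; the last joint's range is limited). The gripper opens to 85 mm and grips with 20 to 120 N. Pads are 22 mm wide; open, the fingers measure 114 mm over their backs; the gripper's body (76 mm by 85 mm) begins 54 mm behind the grasp point. The pads swing forward as they close: fully open they stand 13 mm farther back than shut.
Start: joints at [1.028, 0.276, -0.026, 1.268, 0, 1.467], TCP at [266.105, 565.517, 209.813] pointing down, gripper open.
Joint ranges: [-3.12, 3.12], [-0.85, 1.88], [-1.08, 1.24], [-1.95, 2.15], [-1.57, 1.53], [-3.14, 3.14]. Speed limits (rad/s): [2.57, 2.57, 3.14, 3.14, 3.14, 3.14].

### API

Orientations are given as a rotation vector (axis times angle).
In Python, from cell import arm gives the robot as it stands. The module is installed in compiled form; this text tells all that it offers.
- The arm moves only by the shell command python3 -m jog 'ROWS' [FORCE]. ROWS is a JSON object of lists of equal length, an entry for each row: "offset": the shift along the tool's x, y, z in mm, a list of three; "twist": the turn, a rotation vector about the tool's x, y, z in degrees, a list of three; "grip": the opening, from 0 (shut) to 1 (fully open). A call has 1 to 10 rows; each row shifts and turns the commanded pose from where the row before left it, along the tool's axes as they then stand; what a row does not reach is not made up. A row lasts 1/12 s, in which the tool goes at most 41.7 mm and 7.16 degrees, less where a joint would pass 70% of its speed; a pose out of reach is approached as far as the arm can. A call with a gripper value outside its range is refused whole. The fingers move at their own pace and stop on an object; FORCE is the grip in N (left out, the last holds). Time passes only in rows, so rows that do not move let the fingers close. It gives the time, the measured TCP pose, the force and the opening at its end, in the units of the state.
- arm.state(): the state, without advancing time (a new reading comes with each control period).
- arm.get_image(name): name is "scene" or "side" or "wrist"; returns the picture (480x640x3 uint8, red, green, blue); there is no depth.
- arm.calibration(name): a dict with "fx", "fy", "cx", "cy" (pixels), "k1" (the pictures are not rectified: a ray, as slopes to the right and down, at radius r is drawn at 1 + k1 r^2 times it, then the intrinsics apply), "world_from_camera" (4x4, takes a point from camera to world coordinates). Camera axes: x right, y down, z forward; pixel columns grow to the right and rows downward; lengths in mm; the calibration is good to about 2 mm. A picture is of the moment at which its call begins: read the wrist's pose just before it. calibration takes no time and is no camera call; for the wrist camera it gives the pose at the moment of the call.
- arm.hand_in(): hands the job in, once; it reports no verdict.
The state is a dict: "time": time; "joints": joint angles; "dq": joint speeds; "joint_efforts": joint torques, N m; "position": TCP position; "tool_rot": TCP orientation; "force": force on the tool from outside, world axes, zero at the start; "ft_torque": the same for the moment, N m; "grip_width": opening from 0.0 (shut) to 1.0 (fully open).
Only numpy, scipy, OpenCV 4.12 (cv2) and the standard library are available. Lean on these libraries where they do the work, as an engineer would, in place of code of your own. Each camera call takes 0.05 s, during which the arm holds its last target.

### The job

Charge the leak tester by pumping its red lever through at least three full strokes, each right down to the stop and all the way back up. Then take the dark walnut flute body from the rack by its neck, set it ball down and upright in the tester's sprung ring cradle, and press it straight down until the ring's red band has gone well down inside the cup. The job finishes while you are still holding it pressed down like that: do not let go or ease off; leave the other two flute bodies where they stand in the rack.

Things in the scene. Friction and masses are not known exactly. Their poses are not given: they have to be found in the camera images.
- walnut_flute: The flute body to test: a ball of dark walnut 76 mm across with a straight neck 28 mm across standing on its top, brass collar (33 mm across, 4 mm high) at the neck's foot, 122 mm high in all, about 0.22 kg. The plain neck above the collar runs from 78 to 122 mm above the underside. Origin: underside of the ball, z along the neck. At the start it stands neck up in any one of the rack's three seats; it can be lifted straight out.
- walnut_flute_belly (a point): Centre of the walnut ball, 38 mm above its underside on the neck's axis.
- maple_flute: Pale maple flute body with a black collar. Same size and shape as the walnut one: ball 76 mm across, neck 28 mm across on top. Origin: underside of the ball. A bystander: it stays where it stands in the rack.
- birch_flute: Pale birch flute body with a white collar. Same size and shape as the walnut one: ball 76 mm across, neck 28 mm across on top. Origin: underside of the ball. A bystander: it stays where it stands in the rack.
- rack: Fixed plywood rack, 130 mm (its x) by 340 mm (its y), 20 mm thick, with three pale wooden ring seats (72 mm outside, 56 mm inside, tops 38 mm above the table) in a row along its y at -105, 0 and +105 mm. Origin: centre of its underside. A ball centre in a seat is about 64 mm above the table; the neck top is about 149 mm above the table.
- test_rig: Fixed leak tester: dark steel plate 250 mm (its x) by 270 mm (its y), 12 mm thick, with the lever pump on its +y side, the ring cradle on its -y side and a small gauge at its +x edge. Origin: centre of the plate's underside, z up; its -x edge faces the robot's side. Cradle axis at x -10, y -75 mm; lever line at y +75 mm.
- pump_lever (a joint): Pump lever angle in rad: 0 fully up (where its spring returns it, tip 0.45 rad above level), 0.6 at the lower stop (0.15 rad below level). A full stroke goes beyond 0.5 and then back below 0.07. At the pad the spring takes about 4 N to start and 9 N at the stop; when freed it returns by itself in about half a second.
- pump_pad (a point): Centre of the upper face of the red pad at the lever's free end (70 mm along the lever, 44 mm wide, 16 mm thick), 170 mm from the hinge along the lever and 12 mm above the lever's line. It moves with the lever; about 190 mm above the table when up, 91 mm when down. The pad can be pushed down from above; things carried across the rig must pass over or round it.
- pump_hinge (a point): Hinge axis of the lever (parallel to the rig's y, 105 mm above the table), fixed. The lever points from here towards the rig's -x.
- seat_ring (a joint): How far the cradle's ring is pressed down, in m: 0 up (where its spring holds it, even with a flute body resting on it), 0.026 at the stop. The ring takes about 5 N to start and 14 N at the stop. The red band is 18 mm high, so it is out of sight at 0.018; beyond 0.016 counts.
- ring_top (a point): Centre of the ring's upper face; moves with the ring; 78 mm above the table when up. Steel ring 84 mm outside, 56 mm inside, 12 mm high, with the red sleeve (74 mm) below. A ball sitting in the ring has its centre about 26 mm above this point.
- cup_rim (a point): Centre of the mouth of the fixed aluminium cup round the ring, 48 mm above the table; the cup is 104 mm outside, 92 mm inside, and the ring sinks into it.
There are look-alikes about, which are no part of the job. What is shaped like the walnut_flute but green or purple is not meant.

How it is judged (in metres and radians):
On the way, in this order (a step that is already met when the one before it is completed fails the run):
1. the pump lever is pressed right down, first stroke (value of joint pump_lever above 0.5 rad), for 0.03 s.
2. the lever has come fully back up after the first stroke (value of joint pump_lever below 0.07 rad), for 0.05 s.
3. the pump lever is pressed right down, second stroke (value of joint pump_lever above 0.5 rad), for 0.03 s.
4. the lever has come fully back up after the second stroke (value of joint pump_lever below 0.07 rad), for 0.05 s.
5. the pump lever is pressed right down, third stroke (value of joint pump_lever above 0.5 rad), for 0.03 s.
6. the lever has come fully back up after the third stroke (value of joint pump_lever below 0.07 rad), for 0.05 s.
7. the dark flute body sits upright in the ring cradle and the ring is pressed down (value of joint seat_ring above 0.016 m and horizontal distance between walnut_flute_belly and ring_top below 0.008 m and z of walnut_flute_belly in the frame of ring_top between 0.018 and 0.034 m and angle between walnut_flute's own z axis and vertical below 0.25 rad), for 0.2 s.
At the end, for the whole second after the job is handed in: Walnut body upright (0.25 rad), still, ball centre within 8 mm of the ring axis and 18-34 mm above its top; ring down over 16 mm; robot pushes the body (over 2 N, over 5 N body on tester) and not the tester itself (under 1 N); lever back up (under 0.07 rad) (all of step 7 and contact force between walnut_flute and test_rig above 5 N and contact force between any of the fingers, the arm and walnut_flute above 2 N and contact force between each of the fingers, the arm and test_rig below 1 N and linear speed of walnut_flute below 0.02 m/s and value of joint pump_lever below 0.07 rad); the arm keeps its last pose, push and grip.
It fails at once if the maple flute body is moved from its place (distance of maple_flute from where it was at the start of the episode above 0.03 m or angle between maple_flute's own z axis and vertical above 0.6 rad).
It fails at once if the birch flute body is moved from its place (distance of birch_flute from where it was at the start of the episode above 0.03 m or angle between birch_flute's own z axis and vertical above 0.6 rad).
It also fails if it takes over 61 s, if anything falls off the work surface, if the arm or the gripper's body presses on something with over 40 N, if the wrist force passes 120 N, or if a joint passes its speed limit or range.

## Working session

There is one attempt and no reset: what is moved stays moved. The work goes in short steps, Python scripts to look and compute and a shell command to move; the robot and the scene stay as the last step left them, time stands still between calls to the robot, and variables do not carry over. Pictures are saved under pics/ and viewed, and the job is handed in when it is done.

```bash
mkdir -p pics; ls; python3 - <<'E'
from cell import arm
import cv2
print(arm.state())
for n in("scene","side","wrist"):
    c=arm.calibration(n); print(n,c)
    cv2.imwrite(f"pics/{n}0.png",arm.get_image(n)[:,:,::-1])
E
```

```text
pics
{'time': 0.0, 'joints': array([ 1.02758570e+00,  2.77114133e-01, -2.78819817e-02,  1.26798593e+00,
        7.72397762e-06,  1.46737832e+00]), 'dq': array([ 1.90018863e-06, -4.96621702e-04, -1.40299683e-03, -3.24927161e-04,
       -9.87870124e-04,  1.57814697e-03]), 'joint_efforts': array([ 1.39424119e-03, -4.45502079e+01,  2.95205194e+01,  1.62731821e-02,
       -1.02068150e-04,  1.44629141e-06]), 'position': array([265.68671295, 564.81282078, 208.67093398]), 'tool_rot': array([ 2.65169071,  1.68287052, -0.00307771]), 'force': array([ 0.86186051, -0.92517663, -0.80754242]), 'ft_torque': array([ 0.01557226, -0.03629592, -0.00137922]), 'grip_width': 1.0021446263739362}
scene {'fx': 504.91949426787636, 'fy': 504.91949426787636, 'cx': 313.18608880785496, 'cy': 234.7080783654655, 'k1': 0.04338977284583435, 'world_from_camera': array([[-7.79004202e-01,  4.50181270e-01, -4.36450773e-01,
         1.00690014e+03],
       [ 6.26879995e-01,  5.73819214e-01, -5.27022753e-01,
         6.27321146e+02],
       [ 1.31880671e-02, -6.84155197e-01, -7.29217211e-01,
         9.33600951e+02],
      
[... 380 characters left out ...]
-01,
        -7.66107979e+02],
       [ 9.84994044e-03, -7.79859610e-01, -6.25876958e-01,
         8.06120404e+02],
       [ 0.00000000e+00,  0.00000000e+00,  0.00000000e+00,
         1.00000000e+00]])}
wrist {'fx': 423.776513093528, 'fy': 423.776513093528, 'cx': 324.59044087500774, 'cy': 238.87093874952208, 'k1': -0.05569959366660606, 'world_from_camera': array([[ 4.25711393e-01,  8.73673149e-01,  2.35510165e-01,
         2.06978146e+02],
       [ 9.04857335e-01, -4.10539295e-01, -1.12652962e-01,
         5.92168461e+02],
       [-1.73569093e-03,  2.61060750e-01, -9.65320813e-01,
         3.73482076e+02],
       [ 0.00000000e+00,  0.00000000e+00,  0.00000000e+00,
         1.00000000e+00]])}
```

View pics/scene0.png

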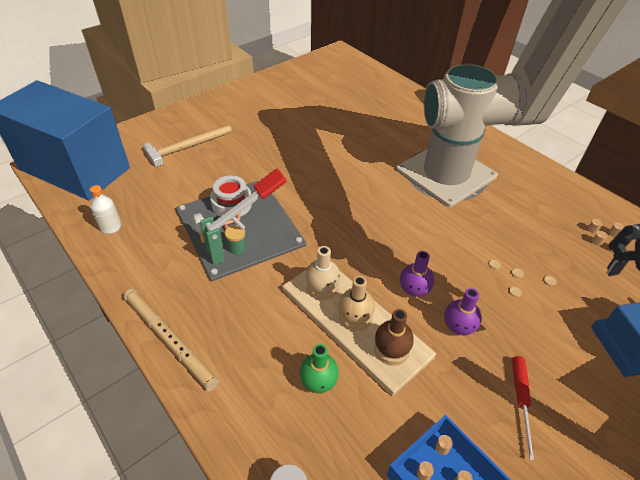

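View pics/side0.png

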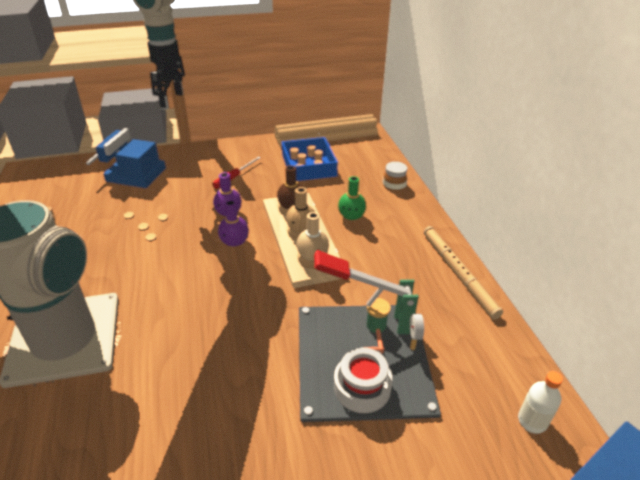

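View pics/wrist0.png

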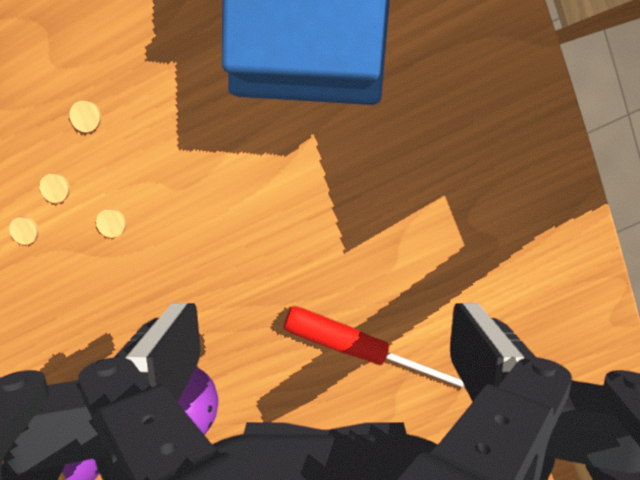

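Candidates for the walnut flute in the scene view: dark brown (395,335), pale ones at (323,272) and (357,300), green (319,370), and purple (417,275) and (464,313). The dark brown one with the brass collar in the rack is the one described. I'll check it in close crops.

```bash
cat > h.py <<'E'
import numpy as np, cv2
from cell import arm
def ray(n,u,v,cal=None):
    c=cal or arm.calibration(n)
    d=np.array([(u-c['cx'])/c['fx'],(v-c['cy'])/c['fy']]); x=d.copy()
    for _ in range(20): x=d/(1+c['k1']*(x@x))
    T=c['world_from_camera']; r=T[:3,:3]@np.array([x[0],x[1],1]); return T[:3,3],r/np.linalg.norm(r)
def plane(n,u,v,z,cal=None):
    o,r=ray(n,u,v,cal); return o+r*(z-o[2])/r[2]
def tri(obs):
    A=0;b=0;L=[ray(*o) for o in obs]
    for o,r in L:
        P=np.eye(3)-np.outer(r,r);A=A+P;b=b+P@o
    p=np.linalg.solve(A,b); return p,[np.linalg.norm((np.eye(3)-np.outer(r,r))@(p-o)) for o,r in L]
def proj(n,p,cal=None):
    c=cal or arm.calibration(n);T=c['world_from_camera'];q=T[:3,:3].T@(np.array(p)-T[:3,3]);s=q[:2]/q[2];s=s*(1+c['k1']*(s@s))
    return np.array([s[0]*c['fx']+c['cx'],s[1]*c['fy']+c['cy']])
E
python3 - <<'E'
import cv2,numpy as np
a=cv2.imread('pics/scene0.png');b=cv2.imread('pics/side0.png')
p=a[160:290,170:320];q=b[240:430,280:450]
x=cv2.resize(p,None,fx=400/130,fy=400/130,interpolation=2);y=cv2.resize(q,None,fx=400/190,fy=400/190,interpolation=2)
print(x.shape,y.shape)
cv2.imwrite('pics/c_rig.png',np.hstack([x[:,:430],y]))
p=a[230:410,270:450];q=b[160:290,250:350]
cv2.imwrite('pics/c_rack.png',np.hstack([cv2.resize(p,(450,450)),cv2.resize(q,(346,450))]))
E
```

```text
(400, 462, 3) (400, 358, 3)
```

View pics/c_rig.png

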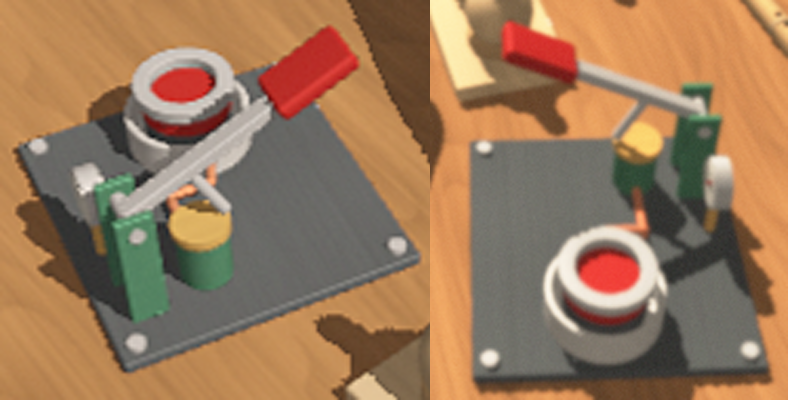

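View pics/c_rack.png

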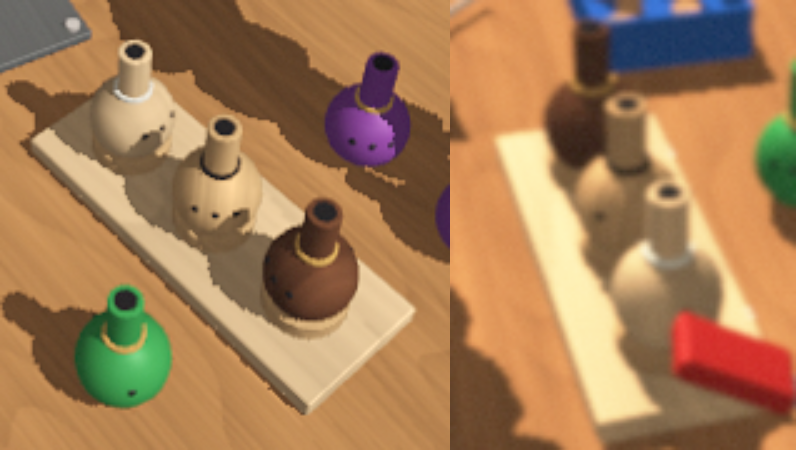

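The crops show the walnut body with its brass collar at the rack's near end, with its neck top at scene (399.6,313.2) and side (291,168). The steel ring's centre is at scene (229.5,187.6) and side (364.6,368.3), and the plate screws are clear. Next I measure these.

```bash
python3 - <<'E'
from h import *
np.set_printoptions(precision=1,suppress=True)
print('necktop tri',tri([('scene',399.6,313.2),('side',291,168)]), plane('scene',399.6,313.2,149),plane('side',291,168,149))
# other neck tops
for c in [(135,50),(225,127)]: print('neck',plane('scene',270+c[0]/2.5,230+c[1]/2.5,149))
print('ring',tri([('scene',229.5,187.6),('side',364.6,368.3)]),plane('scene',229.5,187.6,78),plane('side',364.6,368.3,78))
S=[plane('scene',u,v,15) for u,v in((182,207.4),(214.5,271.5),(299,239.6))]
D=[plane('side',u,v,15) for u,v in((305.7,310.3),(308.5,410),(432,406.3))]
print('screws scene',*S);print('side',*D)
# ring by mask: red pad blobs
for n in('scene','side'):
    im=cv2.imread(f'pics/{n}0.png');h=cv2.cvtColor(im,cv2.COLOR_BGR2HSV)
    m=(((h[...,0]<6)|(h[...,0]>174))&(h[...,1]>170)&(h[...,2]>70)).astype(np.uint8)
    k,l,s,c=cv2.connectedComponentsWithStats(m)
    for i in range(1,k):
        if s[i,4]>40: print(n,s[i],c[i])
E
```

```text
necktop tri (array([536.7, 314.4, 147. ]), [np.float64(1.5058775296173104), np.float64(1.5058775296174687)]) [536.3 315.6 149. ] [537.2 309.6 149. ]
neck [546.9 108.  149. ]
neck [542.8 213.8 149. ]
ring (array([ 556.4, -255.9,   71.9]), [np.float64(0.5603560766285992), np.float64(0.5603560766286351)]) [ 559.1 -249.5   78. ] [ 555.1 -260.4   78. ]
screws scene [ 665.  -323.8   15. ] [711.  -86.8  15. ] [495.1 -45.3  15. ]
side [496.5 -46.2  15. ] [ 450.5 -279.8   15. ] [ 665.8 -322.8   15. ]
scene [254 169  32  30 500] [269.9 183.1]
scene [220 182  20  11 161] [229.3 187.3]
scene [217 195  27   9  78] [231.1 200.6]
scene [512 356  19  51 650] [520.9 380.9]
side [229 169  10  10  57] [233.7 173.1]
side [213 179   7  10  44] [216.1 183.3]
side [314 250  35  29 634] [331.  264.4]
side [351 359  28  19 425] [364.3 368. ]
side [352 389  23   5  50] [362.8 391.3]
```

```bash
python3 - <<'E'
from h import *
np.set_printoptions(precision=1,suppress=True)
print('pad blob',tri([('scene',269.9,183.1),('side',331,264.4)]),plane('scene',269.9,183.1,182),plane('side',331,264.4,182))
for n,sx,sy,k,P in (('scene',170,160,3.077,[(262,70),(338,28),(357,62),(281,116),(271,80)]),('side',280,240,2.105,[(506,23),(577,55),(573,80),(502,55)])):
    print(n,[ (sx+(u-(430 if n=='side' else 0))/k, sy+v/k) for u,v in P])
c=np.array([580.6,-184]);t=np.radians(-11.2);X=np.array([np.cos(t),np.sin(t)]);Y=np.array([-X[1],X[0]])
p=tri([('scene',269.9,183.1),('side',331,264.4)])[0][:2]-c
print('pad in rig',p@X,p@Y,'cradle',c-10*X-75*Y)
# hinge bracket: green post tops in scene
for u,v in((417,275-25),(464,295),(470,292),(421,255)): print('purple',plane('scene',u,v,122))
for hx in (70,80,90,95,100):
    h=c+hx*X+75*Y; a=.45
    q=lambda s,w,n:proj(n,np.r_[h+X*(-s*np.cos(a)+w*np.sin(a)),105+s*np.sin(a)+w*np.cos(a)])
    print(hx,'axis',q(0,0,'scene'),q(0,0,'side'),'pad mid',q(170,4,'scene'),q(170,4,'side'))
E
```

```text
pad blob (array([534.2, -98.5, 183.6]), [np.float64(0.6525615040165527), np.float64(0.6525615040164493)]) [ 533.8 -100.2  182. ] [534.1 -96.5 182. ]
scene [(255.1478713032174, 182.7494312642184), (279.8472538186545, 169.09977250568735), (286.0220994475138, 180.14949626259343), (261.3227169320767, 197.69905752356192), (258.0727981800455, 185.9993500162496)]
side [(316.104513064133, 250.92636579572448), (349.83372921615205, 266.12826603325414), (347.9334916864608, 278.0047505938242), (314.2042755344418, 266.12826603325414)]
pad in rig -62.13061671784283 74.82926262200675 cradle [ 556.2 -255.6]
purple [374.  213.4 122. ]
purple [388.5 353.2 122. ]
purple [373.3 355.8 122. ]
purple [377.7 228.5 122. ]
70 axis [218.8 226.5] [397.8 293.2] pad mid [278.  180.9] [320.9 265. ]
80 axis [214.6 227.9] [402.9 293.1] pad mid [274.  182.2] [326.3 264.9]
90 axis [210.4 229.4] [407.9 293. ] pad mid [269.9 183.5] [331.8 264.8]
95 axis [208.3 230.1] [410.4 292.9] pad mid [267.9 184.2] [334.5 264.8]
100 axis [206.1 230.8] [413.  292.9] pad mid [265.8 184.8] [337.2 264.7]
```

Everything agrees with the stated sizes: the pad lies at rig y +74.8, which puts the hinge at rig x ≈ 90, and the cradle is at (556,-256). I'll shut the gripper and move over the pad to about (526.5,-97).

```bash
python3 -m jog '{"offset":[[0,0,-28],[-27.1,28.7,0],[-27.1,28.7,0],[-27.1,28.7,0],[-27.1,28.7,0],[-27.1,28.7,0],[-27.1,28.7,0],[-27.1,28.7,0],[-27.1,28.7,0],[-27.1,28.7,0]],"twist":[[0,0,0],[0,0,0],[0,0,0],[0,0,0],[0,0,0],[0,0,0],[0,0,0],[0,0,0],[0,0,0],[0,0,0]],"grip":[0,0,0,0,0,0,0,0,0,0]}' 40
python3 -m jog '{"offset":[[-27.1,28.7,0],[-27.1,28.7,0],[-27.1,28.7,0],[-27.1,28.7,0],[-27.1,28.7,0],[-27.1,28.7,0],[-27.1,28.7,0],[-27.1,28.7,0],[-27.1,28.7,0],[0,0,0]],"twist":[[0,0,0],[0,0,0],[0,0,0],[0,0,0],[0,0,0],[0,0,0],[0,0,0],[0,0,0],[0,0,0],[0,0,0]],"grip":[0,0,0,0,0,0,0,0,0,0]}'
```

```text
time: 0.98
position: [396.0, 233.0, 237.7]
tool_rot: [2.652, 1.684, -0.0]
force: [1.5, 0.2, -0.8]
grip_width: 0.005
time: 1.82
position: [528.5, -101.9, 237.4]
tool_rot: [2.654, 1.673, 0.0]
force: [0.1, -0.4, -0.2]
grip_width: 0.001
```

```bash
python3 -m jog '{"offset":[[3.5,-4,0],[0,0,20],[0,0,0]],"twist":[[0,0,0],[0,0,0],[0,0,0]],"grip":[0,0,0]}'
python3 - <<'E'
from h import *
a=arm.get_image('scene')[:,:,::-1];b=arm.get_image('side')[:,:,::-1];print(arm.state()['position'])
cv2.imwrite('pics/p1.png',np.hstack([cv2.resize(a[100:290,160:350],(400,400)),cv2.resize(b[170:360,240:430],(400,400))]))
E
```

```text
time: 2.07
position: [520.8, -89.0, 214.8]
tool_rot: [-2.647, -1.682, 0.006]
force: [-1.1, 0.4, 0.1]
grip_width: -0.002
[522.07995707 -89.218086   216.99836779]
```

View pics/p1.png

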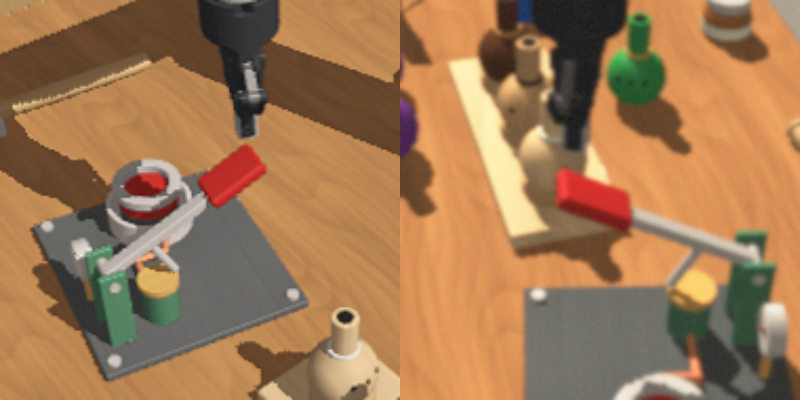

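The closed fingertips hang just over the red pad. I'll centre them and make stroke 1.

```bash
python3 -m jog '{"offset":[[-5.3,7.5,0],[0,0,0],[0,0,30],[0,0,35],[0,0,35],[0,0,25],[0,0,0],[0,0,0]],"twist":[[0,0,0],[0,0,0],[0,0,0],[0,0,0],[0,0,0],[0,0,0],[0,0,0],[0,0,0]],"grip":[0,0,0,0,0,0,0,0]}'
python3 - <<'E'
from h import *
a=arm.get_image('scene')[:,:,::-1];b=arm.get_image('side')[:,:,::-1];s=arm.state();print(s['position'],s['force'])
cv2.imwrite('pics/p2.png',np.hstack([cv2.resize(a[100:290,160:350],(400,400)),cv2.resize(b[170:360,240:430],(400,400))]))
E
```

```text
time: 2.83
position: [526.2, -98.5, 93.0]
tool_rot: [-2.65, -1.682, 0.006]
force: [-6.6, 1.2, 8.4]
grip_width: 0.001
[527.35649919 -98.72956675  94.74675425] [-5.69204819  0.73604459  8.88438103]
```

View pics/p2.png

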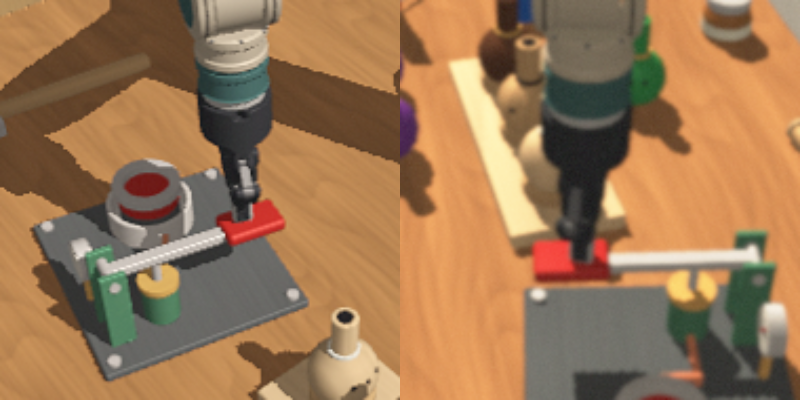

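The lever is at or nearly at its stop: the tip is at z 94.7 (about 0.58 rad) with 8.9 N against the expected 9 N. I'll release it and push a little deeper on the next strokes.

```bash
python3 -m jog '{"offset":[[0,0,3],[0,0,-31],[0,0,-35],[0,0,-35],[0,0,-30],[0,0,0],[0,0,0],[0,0,0],[0,0,0],[0,0,0]],"twist":[[0,0,0],[0,0,0],[0,0,0],[0,0,0],[0,0,0],[0,0,0],[0,0,0],[0,0,0],[0,0,0],[0,0,0]],"grip":[0,0,0,0,0,0,0,0,0,0]}'
python3 - <<'E'
from h import *
b=arm.get_image('side')[:,:,::-1];s=arm.state();print(s['position'],s['force'])
cv2.imwrite('pics/p3.png',cv2.resize(b[170:360,240:430],(400,400)))
E
python3 -m jog '{"offset":[[0,0,0],[0,0,30],[0,0,35],[0,0,35],[0,0,33],[0,0,0],[0,0,0],[0,0,0]],"twist":[[0,0,0],[0,0,0],[0,0,0],[0,0,0],[0,0,0],[0,0,0],[0,0,0],[0,0,0]],"grip":[0,0,0,0,0,0,0,0]}'
```

```text
time: 3.77
position: [527.2, -98.5, 219.4]
tool_rot: [-2.651, -1.682, 0.003]
force: [-1.1, 0.2, -0.3]
grip_width: -0.0
[527.18866761 -98.5696885  219.30717338] [ 0.13644878 -0.25645372 -0.88687293]
time: 4.48
position: [525.6, -98.3, 88.2]
tool_rot: [-2.649, -1.681, 0.007]
force: [-6.8, 1.2, 8.9]
grip_width: -0.003
```

View pics/p3.png

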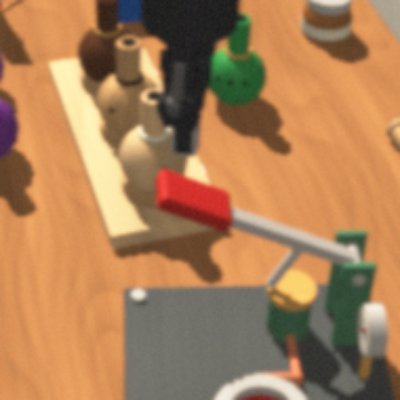

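After the first stroke the lever is back up and clear of the fingers. Stroke 2 is down at z 88. I'll raise it, make stroke 3, and add a spare fourth in case one came up short.

```bash
U='x'; python3 -m jog '{"offset":[[0,0,0],[0,0,-31],[0,0,-36],[0,0,-36],[0,0,-30],[0,0,0],[0,0,0],[0,0,0],[0,0,0],[0,0,0]],"twist":[[0,0,0],[0,0,0],[0,0,0],[0,0,0],[0,0,0],[0,0,0],[0,0,0],[0,0,0],[0,0,0],[0,0,0]],"grip":[0,0,0,0,0,0,0,0,0,0]}'
python3 -m jog '{"offset":[[0,0,0],[0,0,30],[0,0,35],[0,0,35],[0,0,33],[0,0,0],[0,0,0],[0,0,0]],"twist":[[0,0,0],[0,0,0],[0,0,0],[0,0,0],[0,0,0],[0,0,0],[0,0,0],[0,0,0]],"grip":[0,0,0,0,0,0,0,0]}'
python3 -m jog '{"offset":[[0,0,0],[0,0,-31],[0,0,-36],[0,0,-36],[0,0,-30],[0,0,0],[0,0,0],[0,0,0],[0,0,0],[0,0,0]],"twist":[[0,0,0],[0,0,0],[0,0,0],[0,0,0],[0,0,0],[0,0,0],[0,0,0],[0,0,0],[0,0,0],[0,0,0]],"grip":[0,0,0,0,0,0,0,0,0,0]}'
python3 -m jog '{"offset":[[0,0,0],[0,0,30],[0,0,35],[0,0,35],[0,0,33],[0,0,0],[0,0,0],[0,0,0]],"twist":[[0,0,0],[0,0,0],[0,0,0],[0,0,0],[0,0,0],[0,0,0],[0,0,0],[0,0,0]],"grip":[0,0,0,0,0,0,0,0]}'
python3 -m jog '{"offset":[[0,0,0],[0,0,-31],[0,0,-36],[0,0,-36],[0,0,-30],[0,0,-15],[0,0,0],[0,0,0],[0,0,0],[0,0,0]],"twist":[[0,0,0],[0,0,0],[0,0,0],[0,0,0],[0,0,0],[0,0,0],[0,0,0],[0,0,0],[0,0,0],[0,0,0]],"grip":[0,0,0,0,0,0,0,0,0,0]}'
```

```text
time: 5.32
position: [527.0, -98.5, 219.1]
tool_rot: [-2.65, -1.682, 0.004]
force: [-0.1, -0.2, -0.3]
grip_width: -0.001
time: 5.98
position: [525.4, -98.2, 88.0]
tool_rot: [-2.649, -1.681, 0.007]
force: [-6.3, 2.0, 8.8]
grip_width: 0.002
time: 6.82
position: [526.9, -98.5, 219.0]
tool_rot: [-2.65, -1.682, 0.004]
force: [-0.1, 0.4, 0.2]
grip_width: 0.004
time: 7.48
position: [525.4, -98.2, 88.0]
tool_rot: [-2.649, -1.681, 0.007]
force: [-6.5, 1.6, 8.5]
grip_width: 0.003
time: 8.32
position: [527.0, -98.5, 234.1]
tool_rot: [-2.65, -1.682, 0.003]
force: [-0.0, 0.1, 0.2]
grip_width: -0.002
```

That makes four strokes, each down to z 88 at about 8.8 N with full returns. Now I'll open the gripper and move over the walnut body, turning the jaws across the rack row.

```bash
python3 -m jog '{"offset":[[34.3,-15.2,0],[34.3,-15.2,0],[34.3,-15.2,0],[34.3,-15.2,0],[34.3,-15.2,0],[34.3,-15.2,0],[34.3,-15.2,0],[34.3,-15.2,0],[34.3,-15.2,0],[34.3,-15.2,0]],"twist":[[0,0,0],[0,0,0],[0,0,0],[0,0,0],[0,0,0],[0,0,0],[0,0,0],[0,0,0],[0,0,0],[0,0,0]],"grip":[0,0,0,0,0,0,0,1,1,1]}'
python3 -m jog '{"offset":[[34.3,-15.2,0],[0,0,0],[0,0,0],[0,0,0],[0,0,0],[0,0,0],[0,0,0],[0,0,0],[0,0,0],[0,0,0]],"twist":[[0,0,0],[0,0,7],[0,0,7],[0,0,7],[0,0,7],[0,0,7],[0,0,7],[0,0,7],[0,0,7],[0,0,7]],"grip":[1,1,1,1,1,1,1,1,1,1]}'
python3 -m jog '{"offset":[[0,0,0],[0,0,0]],"twist":[[0,0,0],[0,0,0]],"grip":[1,1]}'
python3 - <<'E'
from h import *
s=arm.state();c=arm.calibration('wrist');w=arm.get_image('wrist')[:,:,::-1];print(s['position'],s['tool_rot'],s['joints'])
cv2.imwrite('pics/w1.png',w)
print([proj('wrist',[536.7,y,149],c) for y in(310,315)])
cv2.imwrite('pics/s1.png',arm.get_image('scene')[:,:,::-1])
E
```

```text
time: 9.15
position: [535.3, 277.6, 233.8]
tool_rot: [-2.652, -1.683, 0.006]
force: [1.3, 0.5, 0.3]
grip_width: 0.425
time: 9.98
position: [536.5, 313.2, 233.6]
tool_rot: [3.14, 0.04, -0.006]
force: [0.4, -0.5, -0.7]
grip_width: 1.0
time: 10.15
position: [536.8, 313.3, 234.1]
tool_rot: [3.14, 0.054, -0.004]
force: [-0.5, -0.1, 0.1]
grip_width: 0.998
[536.76027328 313.28064034 234.13231003] [ 3.13995383  0.05421215 -0.00442771] [4.24319925e-01 2.61444478e-01 5.25538302e-03 1.31765896e+00
 4.40586525e-05 1.96058908e+00]
[array([323.33820335, 239.65781081]), array([323.61613724, 231.7332995 ])]
```

View pics/w1.png

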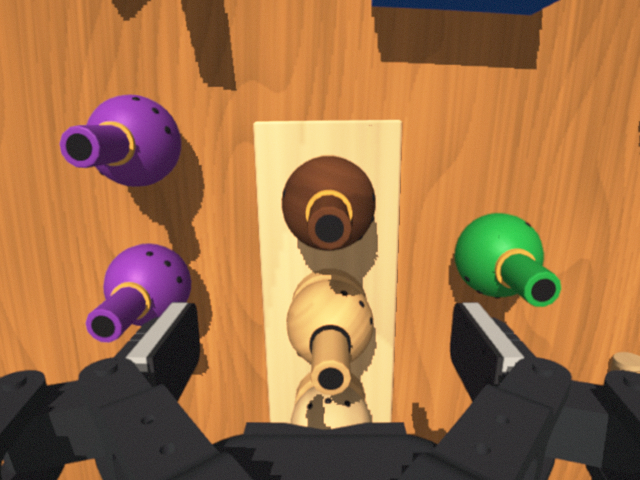

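View pics/s1.png

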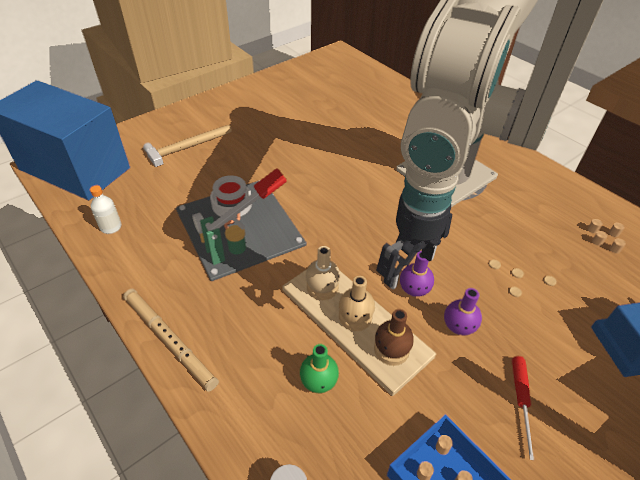

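```bash
python3 - <<'E'
from h import *
np.set_printoptions(precision=1,suppress=True)
print('walnut',plane('wrist',329,228,149),'maple',plane('wrist',330,378,149))
print('3-way',tri([('scene',399.6,313.2),('side',291,168),('wrist',329,228)]))
print('tcp in scene',proj('scene',[536.8,313.3,234]),'wrist',proj('wrist',[536.8,313.3,234]))
c=arm.calibration('wrist')['world_from_camera'];print(c)
E
```

```text
walnut [540.3 317.5 149. ] maple [544.9 213.1 149. ]
3-way (array([538.2, 315.8, 146.9]), [np.float64(2.6878886263104955), np.float64(1.449702960848256), np.float64(2.492567234030811)])
tcp in scene [405.1 284.6] wrist [321.7 285.8]
[[  1.    0.    0.  536.2]
 [  0.   -1.   -0.3 378.6]
 [ -0.    0.3  -1.  399.5]
 [  0.    0.    0.    1. ]]
```

The three views agree on the neck at (538.5,316) within about 3 mm. I'll descend to TCP z ≈ 111, which puts the grasp point at about 130 on the plain neck, and close.

```bash
python3 -m jog '{"offset":[[1.7,-2.5,0],[0,0,30],[0,0,30],[0,0,30],[0,0,20],[0,0,13],[0,0,0],[0,0,0]],"twist":[[0,0,0],[0,0,0],[0,0,0],[0,0,0],[0,0,0],[0,0,0],[0,0,0],[0,0,0]],"grip":[1,1,1,1,1,1,1,1]}'
python3 - <<'E'
from h import *
cv2.imwrite('pics/g1.png',np.hstack([arm.get_image('wrist')[200:,100:540,::-1],cv2.resize(arm.get_image('scene')[220:400,300:480,::-1],(280,280))]))
E
```

```text
time: 10.92
position: [538.6, 316.0, 112.0]
tool_rot: [3.14, 0.051, -0.003]
force: [-0.9, 0.4, -0.0]
grip_width: 1.0
```

View pics/g1.png

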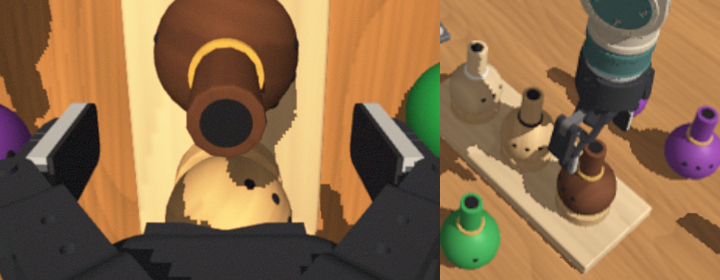

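The neck is centred between the jaws in the wrist view, at about (325,322). I'll close on it.

```bash
python3 -m jog '{"offset":[[0,0,0],[0,0,0],[0,0,0],[0,0,0],[0,0,0],[0,0,0],[0,0,0],[0,0,0]],"twist":[[0,0,0],[0,0,0],[0,0,0],[0,0,0],[0,0,0],[0,0,0],[0,0,0],[0,0,0]],"grip":[0,0,0,0,0,0,0,0]}' 80
python3 - <<'E'
from h import *
cv2.imwrite('pics/g2.png',np.hstack([arm.get_image('wrist')[200:,100:540,::-1],cv2.resize(arm.get_image('scene')[220:400,300:480,::-1],(280,280))]))
E
```

```text
time: 11.68
position: [539.6, 316.5, 113.9]
tool_rot: [-3.14, -0.05, -0.002]
force: [-0.8, -0.8, 6.1]
grip_width: 0.288
```

View pics/g2.png

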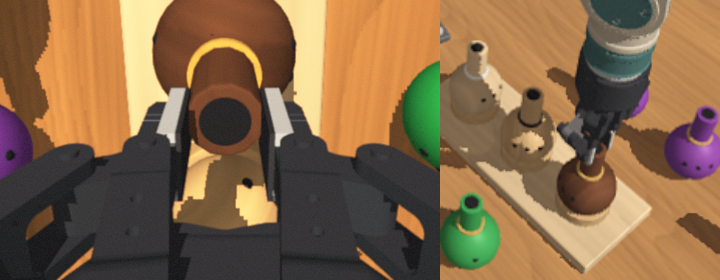

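```bash
python3 - <<'E'
from h import *
p=arm.state()['position'];c=arm.calibration('wrist')
for dy in(-15,0,15): print(dy,proj('wrist',[p[0],p[1]+dy,149],c))
E
python3 -m jog '{"offset":[[0,0,-10],[0,0,-15],[0,0,0],[0,0,0]],"twist":[[0,0,0],[0,0,0],[0,0,0],[0,0,0]],"grip":[0,0,0,0]}'
python3 - <<'E'
from h import *
cv2.imwrite('pics/g3.png',np.hstack([arm.get_image('side')[120:280,220:380,::-1].repeat(2,0).repeat(2,1),cv2.resize(arm.get_image('scene')[200:400,280:480,::-1],(320,320))]))
E
```

```text
-15 [320.68147086 364.03561078]
0 [321.97336144 324.75484404]
15 [323.34709235 282.97886822]
time: 12.12
position: [539.8, 316.4, 138.2]
tool_rot: [-3.141, -0.049, -0.002]
force: [-0.1, 0.1, -2.0]
grip_width: 0.281
```

View pics/g3.png

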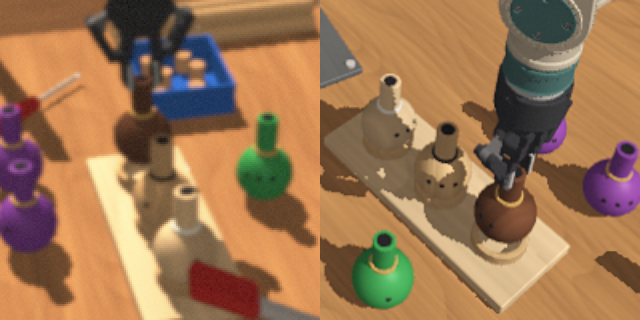

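The body lifted cleanly, with about 2 N of weight on the wrist and the neighbours undisturbed. I'll raise it above the lever pad and carry it to the cradle.

```bash
python3 -m jog '{"offset":[[0,0,-25],[0,0,-35],[0,0,-35],[0,0,-35],[0,0,-35],[0,0,-27],[0,20,0],[0,32,0],[0,32,0],[0,32,0]],"twist":[[0,0,0],[0,0,0],[0,0,0],[0,0,0],[0,0,0],[0,0,0],[0,0,0],[0,0,0],[0,0,0],[0,0,0]],"grip":[0,0,0,0,0,0,0,0,0,0]}'
python3 -m jog '{"offset":[[0,32,0],[0,32,0],[0,32,0],[0,32,0],[0,32,0],[0,32,0],[0,32,0],[0,32,0],[0,32,0],[0,32,0]],"twist":[[0,0,0],[0,0,0],[0,0,0],[0,0,0],[0,0,0],[0,0,0],[0,0,0],[0,0,0],[0,0,0],[0,0,0]],"grip":[0,0,0,0,0,0,0,0,0,0]}'
python3 -m jog '{"offset":[[0,32,0],[0,32,0],[0,32,0],[0,24,0],[-2,16,0],[0,0,0],[0,0,0],[0,0,0]],"twist":[[0,0,0],[0,0,0],[0,0,0],[0,0,0],[0,0,0],[0,0,0],[0,0,0],[0,0,0]],"grip":[0,0,0,0,0,0,0,0]}'
python3 - <<'E'
from h import *
s=arm.state();print(s['position'],s['tool_rot'],s['joints'])
cv2.imwrite('pics/c1.png',np.hstack([cv2.resize(arm.get_image('side')[200:450,220:470,::-1],(400,400)),cv2.resize(arm.get_image('scene')[50:300,130:380,::-1],(400,400))]))
E
```

```text
time: 13.05
position: [542.2, 199.2, 328.5]
tool_rot: [3.141, 0.051, -0.003]
force: [0.5, -0.5, -3.2]
grip_width: 0.285
time: 13.88
position: [552.1, -120.9, 328.4]
tool_rot: [-3.14, -0.049, 0.003]
force: [0.6, -0.3, -1.8]
grip_width: 0.288
time: 14.55
position: [554.8, -254.5, 329.2]
tool_rot: [-3.14, -0.05, 0.002]
force: [-0.1, 0.2, -2.0]
grip_width: 0.287
[ 554.83789025 -254.52364784  329.2143656 ] [-3.13958137e+00 -5.00834649e-02  1.76048432e-03] [-5.36358358e-01  2.16868091e-01  1.44749491e-01  1.50047773e+00
  7.83449142e-04  1.00253542e+00]
```

View pics/c1.png

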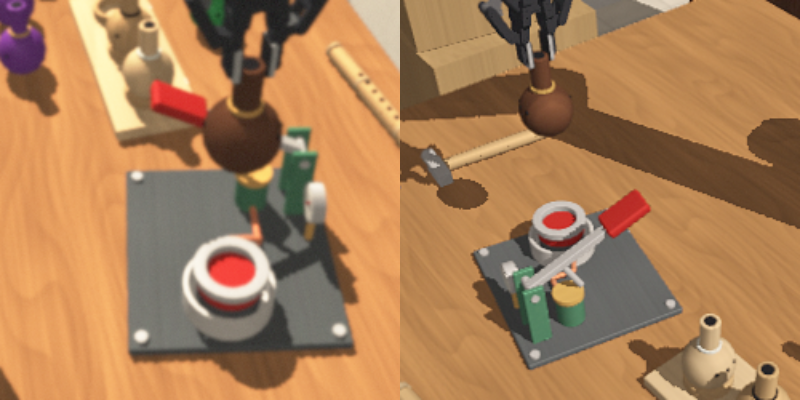

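```bash
python3 - <<'E'
from h import *
np.set_printoptions(precision=1,suppress=True)
im=cv2.imread('pics/c1.png');h=cv2.cvtColor(im,cv2.COLOR_BGR2HSV)
m=((h[...,0]<14)&(h[...,1]>90)&(h[...,2]<130)&(h[...,2]>25)).astype(np.uint8)
out=[]
for nm,ox,cx,cy,bx,by in(('side',0,241,133,220,200),('scene',400,546,107,130,50)):
    r=m[cy-45:cy+45,cx-48:cx+48].copy(); r=cv2.morphologyEx(r,cv2.MORPH_OPEN,np.ones((25,25)) if False else cv2.getStructuringElement(cv2.MORPH_ELLIPSE,(33,33)))
    cs=max(cv2.findContours(r,0,1)[0],key=cv2.contourArea);(x,y),R=cv2.minEnclosingCircle(cs)
    x+=cx-48;y+=cy-45;u=(x-ox)/1.6+bx;v=y/1.6+by;out.append((nm,u,v));print(nm,u,v,R/1.6)
print('ball',tri(out))
R=[('scene',229.5,187.6),('side',364.6,368.3)]
# ring from this picture (scaled crop eyeballs)
print('ring',tri([('side',220+232/1.6,200+268/1.6),('scene',130+159/1.6,50+221/1.6)]))
p=arm.state()['position'];b=[p[0],p[1],p[2]-49]
for n in('side','scene'):print(n,'expect ball',proj(n,b),'ringtop exp',proj(n,[556.2,-255.7,78]))
E
```

```text
side 370.09191274642944 285.34926414489746 24.738433361053467Traceback (most recent call last):
  File "<stdin>", line 8, in <module>
ValueError: max() iterable argument is empty
```

```bash
python3 - <<'E'
from h import *
np.set_printoptions(precision=1,suppress=True)
out=[('side',370.1,284.0),('scene',221.3,116.9)]
print('ball',tri(out))
print('ring',tri([('side',220+232/1.6,200+268/1.6),('scene',130+159/1.6,50+221/1.6)]))
p=arm.state()['position'];b=[p[0],p[1],p[2]-49]
for n in('side','scene'):print(n,'expect ball',proj(n,b),'ringtop exp',proj(n,[556.2,-255.7,78]))
im=cv2.imread('pics/c1.png');c=im[60:160,480:620];cv2.imwrite('pics/z.png',np.vstack([cv2.resize(c,None,fx=4,fy=4)[:400],cv2.resize(im[90:180,190:330],None,fx=4,fy=4)[:200]])[:600])
E
```

```text
ball (array([ 550.2, -256.6,  279.7]), [np.float64(0.07925349615762967), np.float64(0.07925349615773972)])
ring (array([ 557.6, -254.5,   71.9]), [np.float64(0.5078541184149744), np.float64(0.5078541184153598)])
side expect ball [372.9 281.9] ringtop exp [364.4 366. ]
scene expect ball [219.9 117.8] ringtop exp [229.1 185.9]
```

```bash
python3 - <<'E'
from h import *
s=arm.get_image('scene')[:,:,::-1].copy();d=arm.get_image('side')[:,:,::-1].copy()
cv2.imwrite('pics/z.png',np.hstack([cv2.resize(s[80:220,180:270],(386,600),interpolation=2),cv2.resize(d[230:400,320:420],(353,600),interpolation=2)]))
E
```

```text
(no output)
```

View pics/z.png

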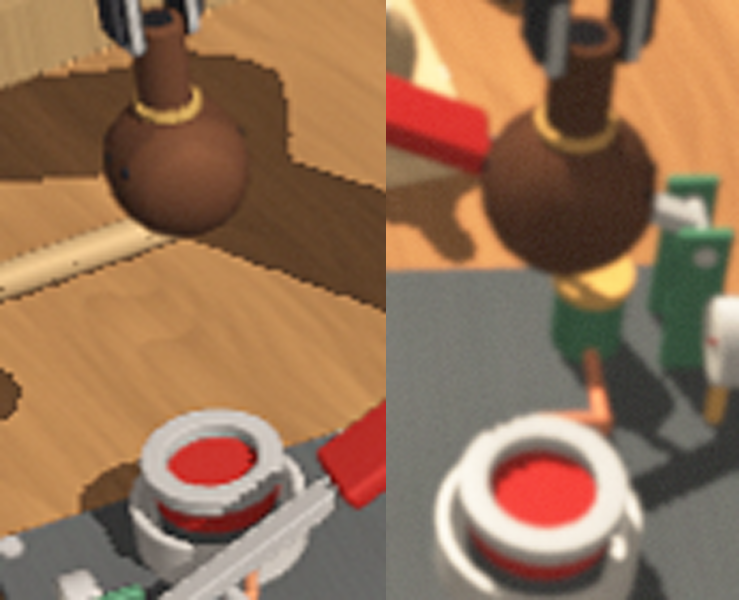

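The ball hangs upright over the cradle. Its centre is at scene (220.6,118.5) and side (372.1,283.3), within about 1 px of the expected position, and the ring shows a similar bias. I'll nudge it 2–3 mm and descend to just above the ring.

```bash
python3 -m jog '{"offset":[[2.5,1.2,0],[0,0,30],[0,0,35],[0,0,35],[0,0,30],[0,0,20],[0,0,10],[0,0,0],[0,0,0]],"twist":[[0,0,0],[0,0,0],[0,0,0],[0,0,0],[0,0,0],[0,0,0],[0,0,0],[0,0,0],[0,0,0]],"grip":[0,0,0,0,0,0,0,0,0]}' 100
python3 - <<'E'
from h import *
s=arm.get_image('scene')[:,:,::-1].copy();d=arm.get_image('side')[:,:,::-1].copy()
cv2.imwrite('pics/z2.png',np.hstack([cv2.resize(s[100:240,180:280],(400,560),interpolation=2),cv2.resize(d[290:430,310:410],(400,560),interpolation=2)]))
E
```

```text
time: 15.5
position: [558.2, -256.6, 170.3]
tool_rot: [3.141, 0.05, 0.001]
force: [0.3, -0.3, -1.6]
grip_width: 0.277
```

View pics/z2.png

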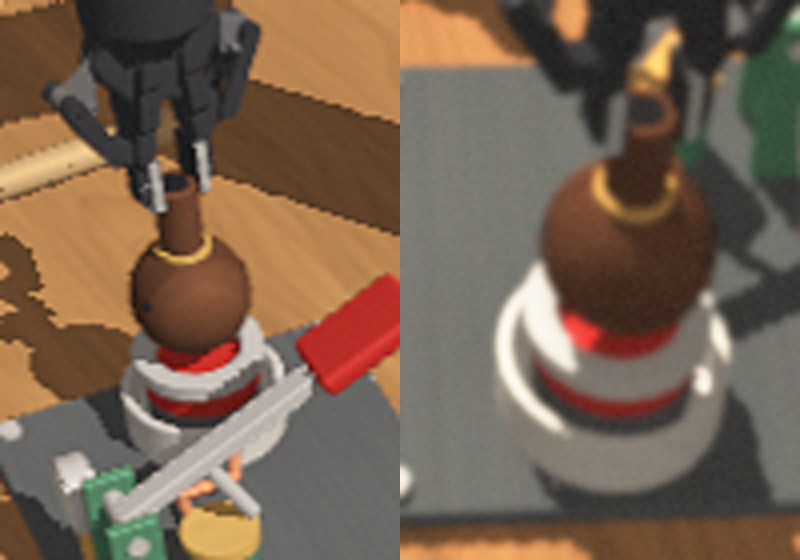

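```bash
python3 - <<'E'
from h import *
np.set_printoptions(precision=2,suppress=True)
b={'scene':(227.6,173.5),'side':(367,351.5)};r={'scene':(229.7,186.6),'side':(364.5,367.7)}
print(tri([(n,*b[n]) for n in b]),tri([(n,*r[n]) for n in r]))
for n in b: print(n,'meas d',np.subtract(b[n],r[n]),'exp',proj(n,[556.2,-255.7,121])-proj(n,[556.2,-255.7,78]), '+x5',proj(n,[561.2,-255.7,121])-proj(n,[556.2,-255.7,121]),'+y5',proj(n,[556.2,-250.7,121])-proj(n,[556.2,-255.7,121]))
E
```

```text
(array([ 556.68, -255.83,  118.54]), [np.float64(1.1125001456951111), np.float64(1.1125001456949648)]) (array([ 555.57, -256.33,   74.51]), [np.float64(0.8693752824140788), np.float64(0.8693752824140707)])
scene meas d [ -2.1 -13.1] exp [ -1.9 -13.1] +x5 [-1.73  0.8 ] +y5 [1.09 1.03]
side meas d [  2.5 -16.2] exp [  1.78 -15.58] +x5 [ 2.81 -0.53] +y5 [-0.89 -2.28]
```

The ball sits over the ring axis within about 1 mm in both views. I'll ease it down to contact.

```bash
python3 -m jog '{"offset":[[-1,0,6],[0,0,6],[0,0,4],[0,0,4],[0,0,0],[0,0,0]],"twist":[[0,0,0],[0,0,0],[0,0,0],[0,0,0],[0,0,0],[0,0,0]],"grip":[0,0,0,0,0,0]}'
python3 -m jog '{"offset":[[0,0,5],[0,0,5],[0,0,5],[0,0,0],[0,0,0]],"twist":[[0,0,0],[0,0,0],[0,0,0],[0,0,0],[0,0,0]],"grip":[0,0,0,0,0]}'
```

```text
time: 16.1
position: [558.1, -257.0, 151.1]
tool_rot: [3.14, 0.05, 0.005]
force: [2.2, 0.9, 4.1]
grip_width: 0.277
time: 16.52
position: [558.2, -257.3, 136.9]
tool_rot: [3.14, 0.05, 0.005]
force: [-0.4, 1.5, 8.7]
grip_width: 0.277
```

The force has risen to about 10.7 N net of weight, so the ring is roughly 16 mm down. I'll press 7 mm more, short of the 26 mm stop.

```bash
python3 -m jog '{"offset":[[0,0,4],[0,0,3],[0,0,0],[0,0,0],[0,0,0],[0,0,0]],"twist":[[0,0,0],[0,0,0],[0,0,0],[0,0,0],[0,0,0],[0,0,0]],"grip":[0,0,0,0,0,0]}'
python3 - <<'E'
from h import *
s=arm.get_image('scene')[:,:,::-1].copy();d=arm.get_image('side')[:,:,::-1].copy();print(arm.state()['force'])
cv2.imwrite('pics/z3.png',np.hstack([cv2.resize(s[100:240,180:280],(400,560),interpolation=2),cv2.resize(d[290:430,310:410],(400,560),interpolation=2)]))
E
```

```text
time: 17.02
position: [558.3, -257.4, 130.8]
tool_rot: [3.139, 0.049, 0.006]
force: [-0.1, 3.0, 10.8]
grip_width: 0.274
[ 0.27134076  2.62950383 11.23450515]
```

View pics/z3.png

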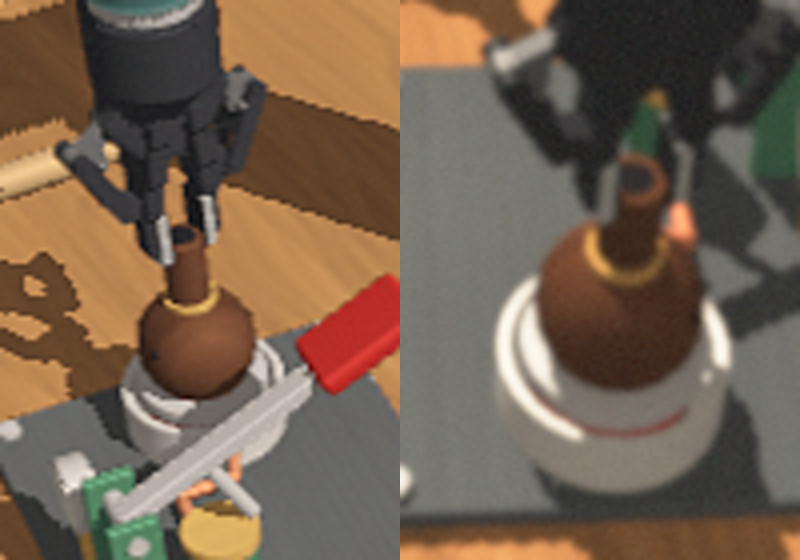

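The ball is seated and upright, and the band is almost entirely inside the cup; only a sliver shows at (630,430). There is about 3 N of side load in +y. I'll ease 1 mm that way and press 2.5 mm more for margin.

```bash
python3 -m jog '{"offset":[[0,-1,1],[0,0,1.5],[0,0,0],[0,0,0],[0,0,0],[0,0,0],[0,0,0],[0,0,0]],"twist":[[0,0,0],[0,0,0],[0,0,0],[0,0,0],[0,0,0],[0,0,0],[0,0,0],[0,0,0]],"grip":[0,0,0,0,0,0,0,0]}'
python3 - <<'E'
from h import *
s=arm.get_image('scene')[:,:,::-1].copy();d=arm.get_image('side')[:,:,::-1].copy();q=arm.state();print(q['position'],q['force'],q['ft_torque'])
cv2.imwrite('pics/z4.png',np.hstack([cv2.resize(s[100:240,180:280],(400,560),interpolation=2),cv2.resize(d[290:430,310:410],(400,560),interpolation=2)]))
cv2.imwrite('pics/s4.png',s)
E
```

```text
time: 17.78
position: [558.4, -256.9, 128.6]
tool_rot: [3.138, 0.049, 0.006]
force: [-0.5, 1.5, 11.3]
grip_width: 0.276
[ 558.36040655 -256.91329209  128.60663733] [ 0.26049134  1.57116496 11.97618869] [0.3363622  0.22603737 0.04140301]
```

View pics/z4.png

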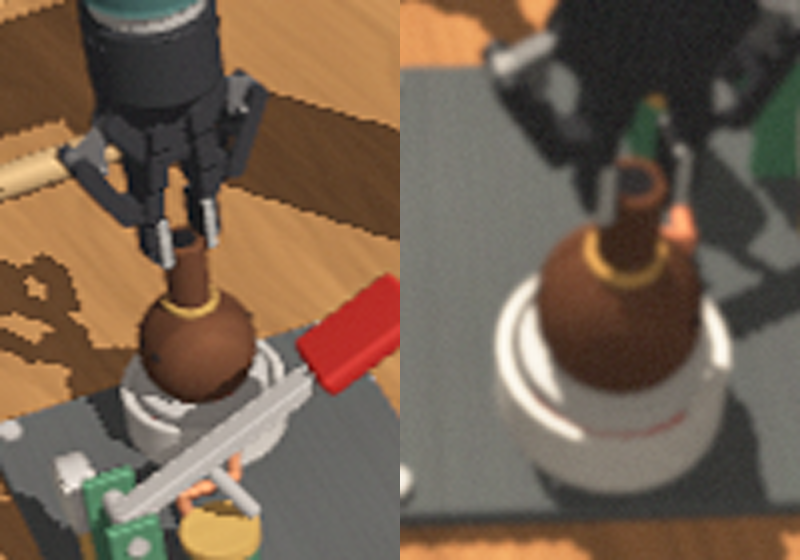

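View pics/s4.png

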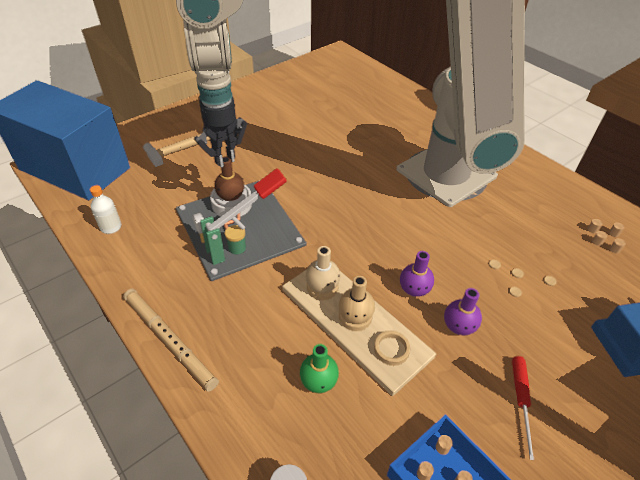

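The red band is down to a hairline in the side view, the net push is about 13–14 N (near the ring's 14 N stop value), the lever is up, and both pale bodies stand in their seats. Handing in while holding.

```bash
python3 -c "
from cell import arm
s=arm.state();print(s['time'],s['force'],abs(s['dq']).max());print(arm.hand_in())"
```

```text
17.8833 [ 0.26049134  1.57116496 11.97618869] 0.0007169027354590553
the job is handed in; nothing more can be done
None
```

I handed the job in at 17.9 s with the arm still gripping the walnut body and pressing it down; hand-in gives no verdict.

**Pumping:** I made four strokes, the fourth as a spare. The fingertip ended at z 88–95 mm at about 9 N each time, and each was released fully. Only the first return was checked in a picture taken before the next stroke. The last picture shows the lever up.

**Carrying and placing:** I took the walnut body by its neck, carried it over the raised pad and lowered it into the cradle. It was within about 1 mm of the ring's axis in both views just before contact.

**Last checks:**
- **Ring:** it is an estimated 22–25 mm down, worked out from tool height and force, not read directly.
- **Push:** the wrist reads 12 N, about 14 N net of the body's weight, with 1.6 N of side load.
- **Body and arm:** the body looks upright and the arm is still.
- **Rack:** the maple and birch bodies stand in their seats.

**Disagreements:**
- The side view still shows a hairline of red at the cup's front edge, although the band should be out of sight at that depth.
- The ring top triangulated 4–6 mm below its stated height.
- The grip reading of 0.28 is below the 0.33 I expected for a 28 mm neck, but the hold was firm throughout.

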